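# Stack the packed carvings for collection and ring the bell

## Task

Slide the wide wooden case along the bench, without lifting it, until it sits fully home in the corner of the low wooden stop, flush against both boards. Then build the column on it: set the cardboard carton centred and square on the case, and after that the green tin centred and square on the carton, long sides all running the same way, each lowered into place and not dropped. Last of all call for collection by pressing the bell's plunger right down to its stop and letting it come up again; leave the carved figure, the gouge and the wax jar where they are.

Things in the scene. Friction and masses are not known exactly. Their poses are not given: they have to be found in the camera images.
- fence: L-shaped fixed corner stop of two dark wooden boards 30 mm high, 20 mm thick. Origin: inner corner at bench level; x points away from the robot, y to its left. Far board: inner face x = 0, y from 20 to -180 mm. Side board: inner face y = 0, x from 20 to -140 mm. Free space at x < 0, y < 0: the case sits home with its centre at x = -60, y = -80 mm, axes parallel.
- case: wide, flat, closed wooden case with brass corners, 120 mm (x) by 160 mm (y) by 60 mm high, about 0.55 kg, too wide to grip, loose on the bench in front of the corner stop. Origin: centre of its underside, z up.
- carton: closed brown cardboard carton with a strip of white tape, 60 mm (x) by 110 mm (y) by 55 mm high, about 0.3 kg. Origin: centre of its underside, z up.
- tin: closed green metal tin with a yellow lid panel and a brass band, 50 mm (x) by 90 mm (y) by 40 mm high, about 0.22 kg. Origin: centre of its underside, z up.
- bell: brass desk bell on a round black base 84 mm across, fixed to the bench; the dome is 45 mm high. Origin: centre of its underside.
- bell_top (a point): centre of the top face of the bell's steel plunger head (24 mm across), 62 mm above the bench at rest; it moves straight down with the plunger.
- plunger (a joint): travel of the bell's spring plunger: 0 at rest (up), 0.008 m pressed down to its stop; about 1.2 N to start it, 4.4 N at the stop.
- figure: small carved wooden figure standing on the bench, one arm raised to its head, about 75 mm across, 145 mm tall; a bystander. Origin: centre of its underside.
- gouge: carving gouge lying on the bench, wooden handle and steel blade, 220 mm long along x, 22 mm thick; a bystander. Origin: at bench level where handle and blade meet.
- jar: amber wax jar with a black lid, 60 mm across, 70 mm tall; a bystander. Origin: centre of its underside.

How it is judged:
By the outcome, as a careful person would: the job done as asked, in the order asked, and still so for the second after the job is handed in, with the robot touching nothing.
It also fails if it takes over 72 s, if anything falls off the work surface, if the arm or the gripper's body presses on something with over 40 N, if the wrist force passes 120 N, or if a joint passes its speed limit or range.

## Robot

A 7-joint arm with a two-finger parallel gripper is mounted at the origin on the work surface. World frame = base frame: x ahead of the robot, y to its left, z up, the work surface at z = 0. Lengths are in m, angles in rad, forces in N, time in s.
With the tool pointing down it reaches from about 0.4 to 0.925 m from the base axis. Payload 4.1 kg.
Tool frame: the origin (TCP) lies on the centre line of the jaws, within the pads' length; the fingertips stand 11 mm ahead of it and the grasp point (between the pads) lies 8 mm behind it (arm.tcp_to_tips is the distance from the TCP to the fingertips, in m); z points along the fingers, y is the line along which they close (so a half turn about z gives the same grasp; the last joint's range is limited). The gripper opens to 85 mm and grips with 20 to 120 N. Pads are 22 mm wide; open, the fingers measure 114 mm over their backs; the gripper's body (76 mm by 85 mm) begins 54 mm behind the grasp point. The pads swing forward as they close: fully open they stand 13 mm farther back than shut.
Start: joints at [-1.421, 0.398, 0.045, 1.537, -0.019, 1.207, -0.051], TCP at [0.16, 0.63, 0.242] pointing down, gripper open.
Joint ranges: [-2.82, 2.82], [-0.49, 2.23], [-1.37, 1.46], [0, 2.46], [-1.36, 4.5], [0.23, 2], [-2.94, 2.94]. Speed limits (rad/s): [2.57, 2.57, 3.14, 3.14, 3.14, 3.14, 3.14].

## Interface

Orientations are given as a rotation vector (axis times angle).
In Python, from bench import telemetry, vision, arm gives the robot as it stands.
- The arm moves only by the tool carry_out, never from a script. Its argument "increments" is a list of rows, each a list of 3 entries, a list of its own where there are three numbers: the finger opening in mm, from 0 to 85.4, then the shift along the world's x, y, z in mm, then the turn, a rotation vector about the world's x, y, z in rad. A call has 1 to 8 rows; each row is the pose to reach, as a shift and turn from the pose commanded when the call began; what a row does not reach only later rows make up. A row lasts 1/12 s, in which the tool goes at most 41.7 mm and 7.16 degrees, less where a joint would pass 70% of its speed; a pose out of reach is approached as far as the arm can. A call with a gripper value outside its range is refused whole. The fingers move at their own pace and stop on an object; "squeeze" is the grip in N (left out, the last holds). Time passes only in rows, so rows that repeat a pose let the fingers close. It gives the time, the measured TCP pose, the force, the opening and the grip force at its end, in the units of the state.
- telemetry.observe(): the state, without advancing time (a new reading comes with each control period).
- vision.get_image(name): name is "scene" or "top" or "wrist"; returns the picture (420x560x3 uint8, red, green, blue); there is no depth.
- vision.calibration(name): a dict with "fx", "fy", "cx", "cy" (pixels), "R" (3x3) and "t" (3): a world point X has camera coordinates R X + t. Camera axes: x right, y down, z forward; pixel columns grow to the right and rows downward; lengths in m; the calibration is good to about 2 mm. A picture is of the moment at which its call begins: read the wrist's pose just before it. calibration takes no time and is no camera call; for the wrist camera it gives the pose at the moment of the call.
- arm.hand_in(): hands the job in; it is judged then, once.
The state is a dict: "time": time; "joint_pos": joint angles; "qd": joint speeds; "effort": joint torques, N m; "ee_pos": TCP position; "tool_rot": TCP orientation; "force": force on the tool from outside, world axes, zero at the start; "ft_torque": the same for the moment, N m; "width": finger opening in m; "finger_force": force on a finger pad.
Only numpy, scipy, OpenCV 4.12 (cv2) and the standard library are available. Lean on these libraries where they do the work, as an engineer would, in place of code of your own. Each camera call takes 0.05 s, during which the arm holds its last target. There are 200 camera calls.

## Working session

There is one attempt and no reset: what is moved stays moved. The work goes in short steps, Python scripts to look and compute and a tool call to move; the robot and the scene stay as the last step left them, time stands still between calls to the robot, and variables do not carry over. Pictures are saved under pics/ and viewed, at most 10 in all, crops included, and the job is handed in when it is done.

Besides the shell and the picture viewer there is one more tool, called in YAML: its name, and indented under it one key for each argument. carry_out: Moves the arm, as the interface text tells. Its arguments: {"type":"object","properties":{"increments":{"type":"array","items":{"type":"array"}},"squeeze":{"type":"number"}},"required":["increments"]}

```bash
mkdir -p pics
cat > h.py <<'E'
import numpy as np, cv2
from bench import telemetry, vision, arm
def shot(n,f):
    im=vision.get_image(n); cv2.imwrite('pics/'+f,im[:,:,::-1]); return im
def ray(n,uv,z,c=None):
    c=c or vision.calibration(n); R=np.array(c["R"]);t=np.array(c["t"])
    uv=np.atleast_2d(uv).astype(float)
    d=np.c_[(uv[:,0]-c["cx"])/c["fx"],(uv[:,1]-c["cy"])/c["fy"],np.ones(len(uv))]@R
    o=-R.T@t; return o+d*((z-o[2])/d[:,2])[:,None]
def proj(n,X):
    c=vision.calibration(n); p=np.atleast_2d(X)@np.array(c["R"]).T+np.array(c["t"])
    return np.c_[p[:,0]/p[:,2]*c["fx"]+c["cx"],p[:,1]/p[:,2]*c["fy"]+c["cy"]]
E
python3 - <<'E'
from h import *
s=telemetry.observe();print(s)
for n in("top","scene"):
    shot(n,n+'0.png');c=vision.calibration(n);print(n,c["fx"],-np.array(c["R"]).T@np.array(c["t"]),np.round(c["R"],2).tolist())
E
```

```text
{'time': 0.0, 'joint_pos': array([-1.42103192,  0.39921828,  0.04505525,  1.53787896, -0.01868345,
        1.20692707, -0.05070138]), 'qd': array([-8.87575156e-04, -9.45915672e-04, -4.29472397e-05,  9.46201351e-04,
        6.55265859e-04, -1.23622276e-03,  1.78096444e-03]), 'effort': array([ 4.44544685e-04, -4.75133836e+01,  1.36478640e+00, -2.54216659e+01,
        1.15063187e-02,  1.00284957e-02, -1.01431149e-05]), 'ee_pos': array([0.15987674, 0.62938972, 0.24124738]), 'tool_rot': array([-0.38958941, -3.11725348,  0.00315485]), 'force': array([ 0.93836394, -0.02178782, -0.32756189]), 'ft_torque': array([-0.01806215, -0.00430814,  0.04638461]), 'finger_force': 0.0, 'width': 0.08557113450611942}
top 381.97690557475414 [0.51660714 0.01436002 1.03656272] [[-0.0, -1.0, -0.01], [-1.0, 0.0, -0.08], [0.08, 0.01, -1.0]]
scene 400.2771734362768 [ 1.20043564 -0.66291754  0.78011551] [[0.75, 0.66, 0.01], [0.41, -0.45, -0.8], [-0.52, 0.6, -0.61]]
```

View pics/top0.png

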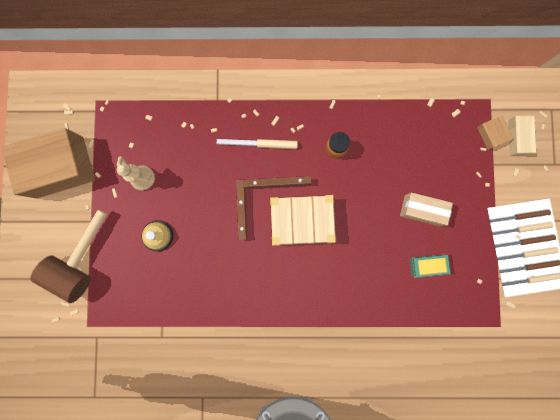

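View pics/scene0.png

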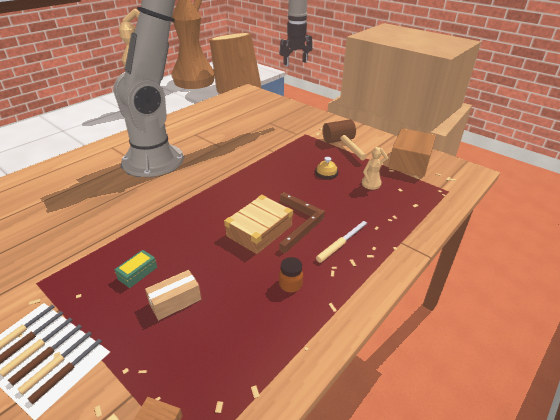

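The top view shows the fence corner at about (246,187), the case at (303,220), the carton at (428,209), the tin at (431,266) and the bell plunger at (151,236). The figure is at (140,177), the gouge at (258,144) and the jar at (339,145). The scene view agrees.

Run:
```python
from h import *
im=cv2.imread('pics/top0.png')
cr=cv2.resize(im[165:285,228:458],None,fx=3.4,fy=3.4,interpolation=cv2.INTER_CUBIC);cv2.imwrite('pics/crop0.png',cr)
hsv=cv2.cvtColor(im,cv2.COLOR_BGR2HSV)
def big(m,x0,x1,y0,y1):
    k=np.zeros_like(m);k[y0:y1,x0:x1]=m[y0:y1,x0:x1]
    cs,_=cv2.findContours(k,cv2.RETR_EXTERNAL,cv2.CHAIN_APPROX_NONE)
    return max(cs,key=cv2.contourArea)
def rep(name,m,box,z):
    c=big(m.astype(np.uint8)*255,*box); r=cv2.boxPoints(cv2.minAreaRect(c))
    P=ray("top",r,z);print(name,np.round(r,1).tolist(),'\n  ',np.round(P[:,:2],4).tolist(),'c',P.mean(0).round(4),[round(float(np.linalg.norm(P[i]-P[i-1])),4) for i in range(2)],[round(float(np.degrees(np.arctan2(*(P[i]-P[i-1])[1::-1]))),1) for i in range(2)])
H,S,V=[hsv[...,i].astype(int) for i in range(3)]
rep('yellow',(H>22)&(H<35)&(S>150)&(V>150),(405,460,250,285),.04)
rep('tin',((H>40)&(H<100)&(S>60))|((H>22)&(H<35)&(S>150)&(V>150)),(405,460,250,285),.04)
rep('tape',(S<60)&(V>150),(395,460,190,230),.055)
rep('carton',(V>110),(395,460,188,230),.055)
rep('casetop',(V>150)&(H>15),(262,345,190,250),.06)
rep('case',(V>110),(262,345,190,250),.06)
rep('plunger',(S<70)&(V>150),(135,175,220,250),.062)
for n,p,z in(('jar',(339,142),.07),('fig',(143,178),.0),('bell',(157,236),.0)): print(n,ray('top',p,z)[0].round(3))
```

```text
Traceback (most recent call last):
ValueError: max() iterable argument is empty
```

View pics/crop0.png

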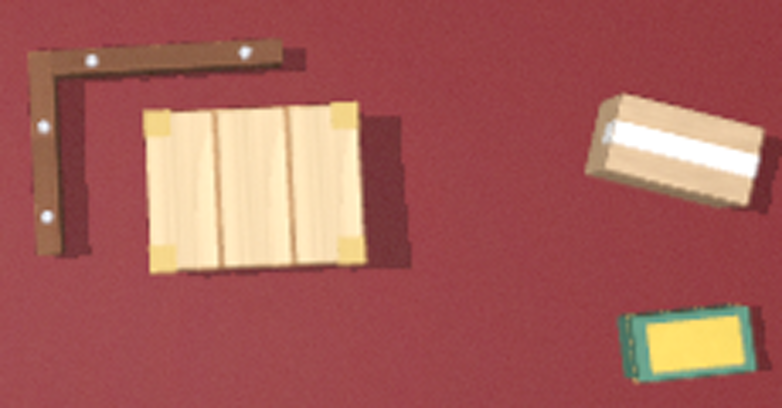

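The crop shows the fence's inner corner at (55,76) in crop pixels. Case top corners are (144,111), (357,102), (366,261) and (150,272). Carton top corners are about (622,95), (763,128), (748,207) and (604,172). The yellow panel of the tin is about (647,323) to (745,365).

Run:
```python
from h import *
def q(name,pts,z):
    uv=(np.array(pts)+.5)/3.4-.5+np.array([228,165]);P=ray("top",uv,z)
    print(name,np.round(P[:,:2],4).tolist(),'c',P.mean(0).round(4))
    for i in range(len(P)-1):
        d=P[i+1]-P[i];print('   ',round(float(np.linalg.norm(d)),4),round(float(np.degrees(np.arctan2(d[1],d[0]))),1))
q('case',[(144,111),(357,102),(366,261),(150,272)],.06)
q('far',[(55,76),(281,66)],.03); q('side',[(55,76),(61,253)],.03)
q('carton',[(622,95),(763,128),(748,207),(604,172)],.055)
q('tape',[(608,132),(757,165)],.055)
q('yel',[(646,323),(740,316),(746,364),(651,372)],.04)
for n,p,z in(('jar',(339,142),.07),('fig',(143,178),.0),('bell',(157,236),.0),('plunger',(151,236),.062)): print(n,ray('top',p,z)[0].round(3))
im=cv2.imread('pics/top0.png');print(im[236,146:157].tolist())
```

```text
case [[0.6288, 0.0567], [0.6353, -0.1044], [0.5155, -0.1097], [0.5075, 0.052]] c [ 0.5718 -0.0263  0.06  ]
    0.1612 -87.7
    0.12 -177.4
    0.162 92.8
far [[0.6599, 0.1277], [0.6674, -0.049]] c [0.6637 0.0393 0.03  ]
    0.1768 -87.6
side [[0.6599, 0.1277], [0.5219, 0.1221]] c [0.5909 0.1249 0.03  ]
    0.1382 -177.7
carton [[0.6409, -0.306], [0.6155, -0.4118], [0.5557, -0.3984], [0.5823, -0.2908]] c [ 0.5986 -0.3518  0.055 ]
    0.1088 -103.5
    0.0613 167.4
    0.1108 76.1
tape [[0.6127, -0.2947], [0.5874, -0.4063]] c [ 0.6001 -0.3505  0.055 ]
    0.1144 -102.7
yel [[0.4683, -0.3243], [0.4735, -0.3957], [0.4374, -0.399], [0.4314, -0.327]] c [ 0.4526 -0.3615  0.04  ]
    0.0716 -85.8
    0.0363 -174.8
    0.0722 94.7
jar [ 0.77  -0.121  0.07 ]
fig [0.69  0.409 0.   ]
bell [0.531 0.366 0.   ]
plunger [0.53  0.36  0.062]
[[245, 242, 243], [249, 242, 240], [249, 242, 239], [247, 240, 238], [247, 240, 237], [246, 239, 237], [246, 239, 237], [246, 238, 237], [195, 188, 187], [122, 154, 171], [100, 160, 187]]
```

carry_out:
  increments:
    - [60,[20,-40,0],[0,0,0.05]]
    - [60,[38,-78,0],[0,0,0.1]]
    - [60,[55,-115,0],[0,0,0.15]]
    - [60,[73,-153,0],[0,0,0.2]]
    - [60,[90,-190,0],[0,0,0.25]]
    - [60,[108,-228,0],[0,0,0.29]]
    - [60,[126,-265,0],[0,0,0.29]]
    - [60,[144,-300,0],[0,0,0.29]]

```text
time: 0.77
ee_pos: [0.3043, 0.3276, 0.2421]
tool_rot: [0.065, -3.14, 0.0]
force: [0.2, 0.2, 0.4]
width: 0.0602
finger_force: 0.0
```

carry_out:
  increments:
    - [60,[17,-36,0],[0,0,0]]
    - [60,[34,-73,0],[0,0,0]]
    - [60,[51,-110,0],[0,0,0]]
    - [60,[68,-147,0],[0,0,0]]
    - [60,[85,-184,0],[0,0,0]]
    - [60,[102,-221,0],[0,0,0]]
    - [60,[119,-258,-10],[0,0,0]]
    - [60,[136,-292,-25],[0,0,0]]

```text
time: 1.43
ee_pos: [0.4413, 0.0359, 0.2183]
tool_rot: [-0.064, 3.137, 0.003]
force: [0.8, 1.9, -0.2]
width: 0.0601
finger_force: 0.0
```

carry_out:
  increments:
    - [60,[15,-30,-25],[0,0,0]]
    - [60,[30,-60,-60],[0,0,0]]
    - [60,[30,-65,-95],[0,0,0]]
    - [60,[30,-65,-130],[0,0,0]]
    - [60,[30,-65,-160],[0,0,0]]
    - [60,[30,-65,-180],[0,0,0]]
    - [60,[30,-65,-190],[0,0,0]]
    - [60,[30,-65,-190],[0,0,0]]

```text
time: 2.1
ee_pos: [0.4682, -0.027, 0.0254]
tool_rot: [0.065, -3.136, 0.001]
force: [0.2, 0.1, -0.4]
width: 0.0601
finger_force: 0.0
```

carry_out:
  increments:
    - [60,[12,0,0],[0,0,0]]
    - [60,[22,1,0],[0,0,0]]
    - [60,[28,1,0],[0,0,0]]
    - [60,[34,1,0],[0,0,0]]
    - [60,[40,2,0],[0,0,0]]
    - [60,[45,2,0],[0,0,0]]
    - [60,[50,2,0],[0,0,0]]
    - [60,[55,2,0],[0,0,0]]

```text
time: 2.77
ee_pos: [0.5248, -0.0249, 0.0273]
tool_rot: [0.065, -3.14, -0.001]
force: [-3.5, 0.9, 2.7]
width: 0.0599
finger_force: 2.3
```

carry_out:
  increments:
    - [60,[2,0,0],[0,0,0]]
    - [60,[4,0,0],[0,0,0]]
    - [60,[5,0,0],[0,0,0]]
    - [60,[5,0,0],[0,0,0]]

```text
time: 3.1
ee_pos: [0.5301, -0.025, 0.0273]
tool_rot: [-0.065, 3.141, 0.0]
force: [-2.7, 0.2, 1.9]
width: 0.0604
finger_force: 1.4
```

carry_out:
  increments:
    - [60,[1,0,0],[0,0,0]]
    - [60,[2,0,0],[0,0,0]]
    - [60,[2,0,0],[0,0,0]]

```text
time: 3.35
ee_pos: [0.5326, -0.025, 0.0273]
tool_rot: [-0.065, 3.14, -0.0]
force: [-2.7, 0.7, -0.4]
width: 0.0601
finger_force: 1.3
```

carry_out:
  increments:
    - [60,[1,0,0],[0,0,0]]
    - [60,[2,0,0],[0,0,0]]
    - [60,[2,0,0],[0,0,0]]

```text
time: 3.6
ee_pos: [0.5346, -0.025, 0.0273]
tool_rot: [-0.065, 3.14, -0.0]
force: [-3.5, 0.2, -0.1]
width: 0.0599
finger_force: 1.0
```

carry_out:
  increments:
    - [60,[1,0,0],[0,0,0]]
    - [60,[2,0,0],[0,0,0]]
    - [60,[2,0,0],[0,0,0]]

```text
time: 3.85
ee_pos: [0.5366, -0.025, 0.0273]
tool_rot: [-0.065, 3.14, -0.0]
force: [-2.0, 0.7, -0.7]
width: 0.06
finger_force: 1.0
```

Run:
```python
from h import *
im=shot('top','t1.png')[:,:,::-1]
cv2.imwrite('pics/crop1.png',cv2.resize(im[165:265,228:358],None,fx=6,fy=6,interpolation=cv2.INTER_CUBIC))
```

```text
(no output)
```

View pics/crop1.png

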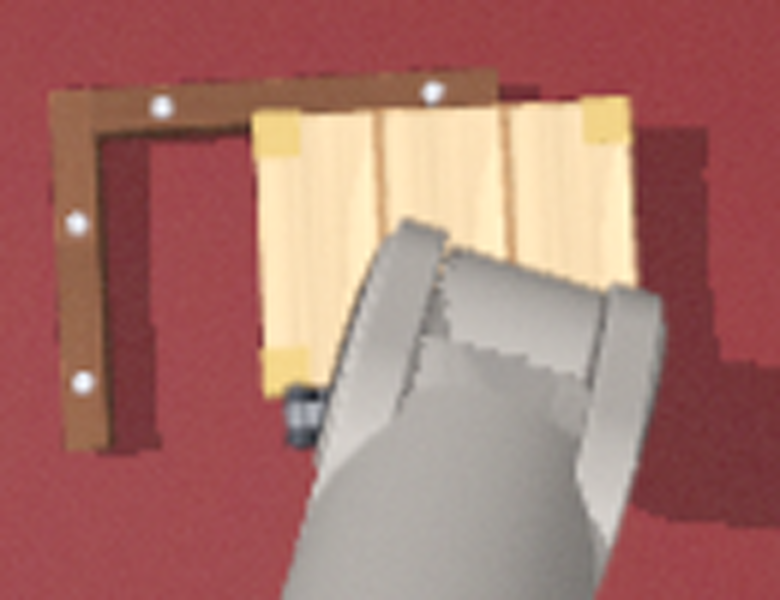

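The crop shows the case's far edge at (252,113) to (630,97), within about 2 mm of the far board's inner face.

carry_out:
  increments:
    - [60,[1,0,0],[0,0,0]]
    - [60,[2,0,0],[0,0,0]]
    - [60,[2,0,0],[0,0,0]]

```text
time: 4.15
ee_pos: [0.5368, -0.025, 0.0273]
tool_rot: [0.065, -3.138, -0.001]
force: [-6.2, 0.1, 4.2]
width: 0.0602
finger_force: 2.9
```

carry_out:
  increments:
    - [60,[1,0,0],[0,0,0]]
    - [60,[2,0,0],[0,0,0]]
    - [60,[2,0,0],[0,0,0]]

```text
time: 4.4
ee_pos: [0.5368, -0.025, 0.0272]
tool_rot: [0.065, -3.134, -0.002]
force: [-10.0, 1.1, 9.6]
width: 0.0603
finger_force: 5.2
```

carry_out:
  increments:
    - [60,[-15,0,0],[0,0,0]]
    - [60,[-30,0,10],[0,0,0]]
    - [60,[-30,-10,45],[0,0,-0.12]]
    - [60,[-30,-35,80],[0,0,-0.24]]
    - [60,[-30,-65,100],[0,0,-0.36]]
    - [60,[-15,-95,100],[0,0,-0.48]]
    - [60,[5,-120,100],[0,0,-0.6]]
    - [60,[30,-140,100],[0,0,-0.72]]

```text
time: 5.07
ee_pos: [0.5714, -0.168, 0.1291]
tool_rot: [1.056, 2.953, 0.001]
force: [0.3, 0.5, -0.0]
width: 0.06
finger_force: 0.0
```

carry_out:
  increments:
    - [60,[15,-5,0],[0,0,-0.12]]
    - [60,[30,-5,0],[0,0,-0.24]]
    - [60,[36,-5,0],[0,0,-0.36]]
    - [60,[36,-5,0],[0,0,-0.48]]
    - [60,[36,-5,0],[0,0,-0.6]]
    - [60,[36,-5,0],[0,0,-0.72]]
    - [60,[36,-5,0],[0,0,-0.84]]
    - [60,[36,-5,0],[0,0,-0.85]]

```text
time: 5.73
ee_pos: [0.6075, -0.17, 0.1275]
tool_rot: [2.174, 2.264, 0.0]
force: [0.3, -0.4, -0.5]
width: 0.0599
finger_force: 0.0
```

```bash
python3 -c "
from h import *
s=telemetry.observe();print(s['joint_pos'].round(2),s['ee_pos'],s['tool_rot'])"
```

```text
[-0.44  0.67  0.94  1.72 -0.61  1.07  0.75] [ 0.60750545 -0.17002712  0.12748178] [2.17359537e+00 2.26406553e+00 1.50734101e-04]
```

carry_out:
  increments:
    - [60,[0,0,-40],[0,0,0]]
    - [60,[0,0,-75],[0,0,0]]
    - [60,[0,0,-95],[0,0,0]]
    - [60,[0,0,-102],[0,0,0]]
    - [60,[0,15,-102],[0,0,0]]
    - [60,[0,30,-102],[0,0,0]]
    - [60,[0,40,-102],[0,0,0]]
    - [60,[0,46,-102],[0,0,0]]

```text
time: 6.4
ee_pos: [0.6075, -0.1224, 0.0262]
tool_rot: [2.169, 2.27, 0.003]
force: [0.6, -0.5, -0.1]
width: 0.06
finger_force: 0.0
```

carry_out:
  increments:
    - [60,[0,6,0],[0,0,0]]
    - [60,[0,12,0],[0,0,0]]
    - [60,[-1,19,0],[0,0,0]]
    - [60,[-1,26,0],[0,0,0]]
    - [60,[-1,33,0],[0,0,0]]
    - [60,[-2,40,0],[0,0,0]]
    - [60,[-2,47,0],[0,0,0]]
    - [60,[-2,52,0],[0,0,0]]

```text
time: 7.07
ee_pos: [0.6039, -0.071, 0.0253]
tool_rot: [-2.173, -2.268, -0.0]
force: [-0.6, -3.2, 1.7]
width: 0.06
finger_force: 0.0
```

carry_out:
  increments:
    - [60,[0,5,0],[0,0,0]]
    - [60,[0,9,0],[0,0,0]]
    - [60,[0,13,0],[0,0,0]]
    - [60,[0,16,0],[0,0,0]]
    - [60,[-1,18,0],[0,0,0]]
    - [60,[-1,20,0],[0,0,0]]

```text
time: 7.57
ee_pos: [0.6029, -0.0516, 0.0252]
tool_rot: [-2.174, -2.267, -0.0]
force: [0.5, -2.5, -0.3]
width: 0.0599
finger_force: 0.0
```

carry_out:
  increments:
    - [60,[0,1,0],[0,0,0]]
    - [60,[0,2,0],[0,0,0]]
    - [60,[0,3,0],[0,0,0]]
    - [60,[0,4,0],[0,0,0]]

```text
time: 7.9
ee_pos: [0.6029, -0.048, 0.0253]
tool_rot: [-2.174, -2.267, 0.0]
force: [0.1, -2.6, 0.5]
width: 0.06
finger_force: 0.0
```

carry_out:
  increments:
    - [60,[0,1,0],[0,0,0]]
    - [60,[0,2,0],[0,0,0]]
    - [60,[0,3,0],[0,0,0]]

```text
time: 8.15
ee_pos: [0.6031, -0.0457, 0.0254]
tool_rot: [2.173, 2.267, -0.001]
force: [1.1, -5.6, -0.8]
width: 0.06
finger_force: 0.0
```

carry_out:
  increments:
    - [60,[0,1,0],[0,0,0]]
    - [60,[0,2,0],[0,0,0]]

```text
time: 8.32
ee_pos: [0.6033, -0.0457, 0.0258]
tool_rot: [2.172, 2.264, -0.003]
force: [1.0, -8.7, -0.4]
width: 0.0599
finger_force: 0.0
```

carry_out:
  increments:
    - [60,[0,-20,0],[0,0,0]]
    - [60,[0,-35,15],[0,0,0]]
    - [30,[0,-35,55],[0,0,0]]
    - [0,[-20,-20,85],[0,0,0]]
    - [0,[-50,5,95],[0,0,0]]
    - [0,[-78,32,95],[0,0,0]]
    - [0,[-105,60,95],[0,0,0]]
    - [0,[-122,84,95],[0,0,0]]

```text
time: 8.98
ee_pos: [0.478, 0.0426, 0.1208]
tool_rot: [-2.172, -2.263, -0.002]
force: [-0.1, 1.1, 0.0]
width: 0.0004
finger_force: 0.0
```

carry_out:
  increments:
    - [0,[0,1,-30],[0,0,0]]
    - [0,[0,1,-65],[0,0,0]]
    - [0,[0,1,-88],[0,0,0]]
    - [0,[0,1,-94],[0,0,0]]
    - [0,[10,1,-94],[0,0,0]]
    - [0,[20,1,-94],[0,0,0]]
    - [0,[30,2,-94],[0,0,0]]
    - [0,[38,2,-94],[0,0,0]]

```text
time: 9.65
ee_pos: [0.5223, 0.0431, 0.0281]
tool_rot: [2.173, 2.266, 0.005]
force: [-7.4, 0.1, 5.4]
width: 0.0001
finger_force: 4.2
```

carry_out:
  increments:
    - [0,[1,0,0],[0,0,0]]
    - [0,[2,0,0],[0,0,0]]
    - [0,[3,0,0],[0,0,0]]

```text
time: 9.9
ee_pos: [0.5223, 0.0428, 0.0279]
tool_rot: [-2.173, -2.266, -0.001]
force: [-8.0, 0.7, 12.0]
width: 0.0001
finger_force: 7.7
```

carry_out:
  increments:
    - [0,[-15,0,0],[0,0,0]]
    - [0,[-35,0,15],[0,0,0]]
    - [0,[-35,-20,50],[0,0,0]]
    - [20,[-35,-55,70],[0,0,-0.05]]
    - [40,[-30,-95,85],[0,0,-0.1]]
    - [60,[-20,-135,100],[0,0,-0.15]]
    - [85,[-10,-175,120],[0,0,-0.2]]
    - [85,[0,-213,135],[0,0,-0.27]]

```text
time: 10.57
ee_pos: [0.5212, -0.1647, 0.1607]
tool_rot: [2.461, 1.95, 0.004]
force: [1.5, 0.9, 0.3]
width: 0.0607
finger_force: 0.0
```

Run:
```python
from h import *
im=shot('top','t2.png')[:,:,::-1]
cv2.imwrite('pics/crop2.png',cv2.resize(im[165:265,228:358],None,fx=6,fy=6,interpolation=cv2.INTER_CUBIC))
```

```text
(no output)
```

View pics/crop2.png

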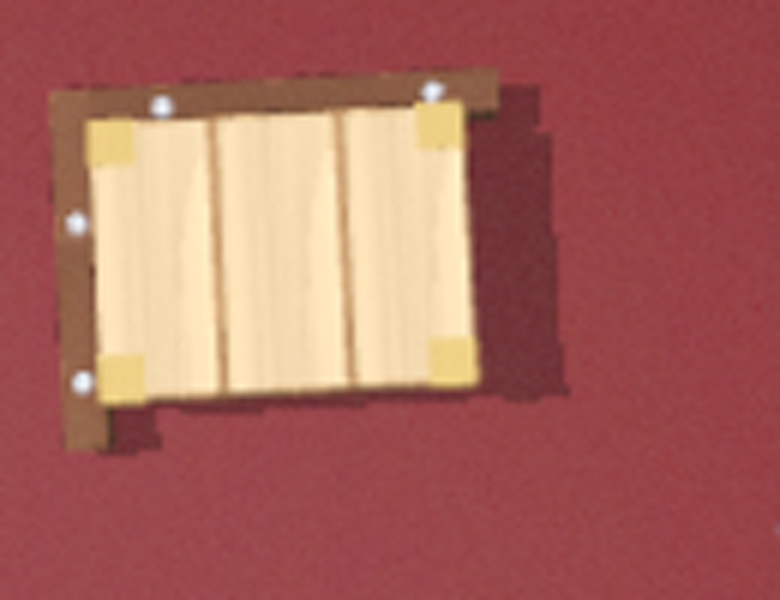

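The crop shows the case flush against both boards, with top corners at (86,121), (463,101), (480,385) and (98,404).

carry_out:
  increments:
    - [85,[15,-38,10],[0,0,0]]
    - [85,[30,-76,20],[0,0,0]]
    - [85,[45,-114,30],[0,0,0]]
    - [85,[60,-150,40],[0,0,0]]
    - [85,[74,-178,50],[0,0,0]]
    - [85,[77,-184,55],[0,0,0]]
    - [85,[77,-184,55],[0,0,0]]

```text
time: 11.2
ee_pos: [0.5974, -0.3504, 0.2153]
tool_rot: [2.459, 1.948, -0.001]
force: [-0.3, 0.6, -0.1]
width: 0.0851
finger_force: 0.0
```

Run:
```python
from h import *
s=telemetry.observe();c=vision.calibration("wrist");im=shot('wrist','w1.png')
print(s['ee_pos'],s['tool_rot'],-np.array(c["R"]).T@np.array(c["t"]))
import json;json.dump({k:np.array(v).tolist() for k,v in c.items()},open('w1.json','w'))
uv=(np.array([(86,121),(463,101),(480,385),(98,404)])+.5)/6-.5+np.array([228,165]);P=ray("top",uv,.06);print(P.round(4).tolist(),P.mean(0))
```

```text
[ 0.59740677 -0.35039469  0.21531866] [ 2.45910250e+00  1.94803475e+00 -1.29156241e-03] [ 0.61286448 -0.28137583  0.34625202]
[[0.6615, 0.1293, 0.06], [0.6698, -0.0329, 0.06], [0.5478, -0.0394, 0.06], [0.54, 0.1233, 0.06]] [0.60478507 0.04506142 0.06      ]
```

View pics/w1.png

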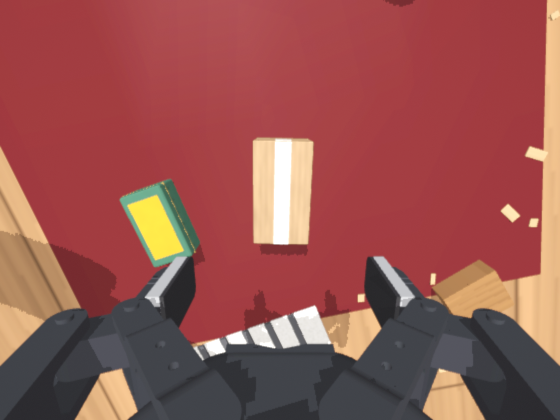

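The wrist view shows the carton top with corners (253,139), (313,141), (309,244) and (253,242). The tin's yellow panel has corners (132,203), (165,192), (183,256) and (156,266).

Run:
```python
from h import *
import json;c=json.load(open('w1.json'))
im=cv2.imread('pics/w1.png');hsv=cv2.cvtColor(im,cv2.COLOR_BGR2HSV);H,S,V=[hsv[...,i].astype(int) for i in range(3)]
def rep(name,m,x0,x1,y0,y1,z):
    k=np.zeros(m.shape,np.uint8);k[y0:y1,x0:x1]=m[y0:y1,x0:x1]
    k=cv2.morphologyEx(k,cv2.MORPH_OPEN,np.ones((3,3)))
    cs,_=cv2.findContours(k,cv2.RETR_EXTERNAL,cv2.CHAIN_APPROX_NONE);q=max(cs,key=cv2.contourArea)[:,0]
    P=ray("",q,z,c)[:,:2].astype(np.float32);(cx,cy),(w,h),a=cv2.minAreaRect(P*1000);print(name,len(q),'centre',cx,cy,'size',w,h,'ang',a)
rep('tape',(S<40)&(V>170),240,325,125,250,.055)
rep('carton',V-0*S>=0+(V*0+ 110) ,235,330,120,250,.055)
rep('carton2',((H>8)&(H<30)&(V>130))|((S<40)&(V>170)),235,330,120,250,.055)
rep('yellow',(H>22)&(H<35)&(S>150)&(V>120),110,205,170,275,.04)
P=ray("",[(253,139),(313,141),(309,244),(253,242)],.055,c);print(P.round(4).tolist(),P.mean(0))
```

```text
tape 237 centre 599.4843139648438 -351.5003662109375 size 111.57463836669922 16.697988510131836 ang 75.593994140625
carton 446 centre 601.5213012695312 -345.919921875 size 135.1915283203125 102.9425277709961 ang 76.75604248046875
carton2 316 centre 600.0193481445312 -350.9619140625 size 112.88963317871094 59.833431243896484 ang 75.33822631835938
yellow 160 centre 451.9190979003906 -361.11102294921875 size 35.3787956237793 69.19109344482422 ang 5.66453218460083
[[0.5848, -0.2909, 0.055], [0.6417, -0.3062, 0.055], [0.616, -0.4127, 0.055], [0.5572, -0.3964, 0.055]] [ 0.5999125  -0.35156044  0.055     ]
```

carry_out:
  increments:
    - [85,[2,-1,-35],[0,0,-0.015]]
    - [85,[2,-1,-72],[0,0,-0.015]]
    - [85,[2,-1,-109],[0,0,-0.015]]
    - [85,[2,-1,-140],[0,0,-0.015]]
    - [85,[2,-1,-165],[0,0,-0.015]]
    - [85,[2,-1,-180],[0,0,-0.015]]
    - [85,[2,-1,-185],[0,0,-0.015]]
    - [85,[2,-1,-185],[0,0,-0.015]]

```text
time: 11.92
ee_pos: [0.5989, -0.3459, 0.0275]
tool_rot: [-2.471, -1.936, 0.001]
force: [0.4, -1.1, 0.2]
width: 0.085
finger_force: 0.0
```

carry_out:
  increments:
    - [50,[0,0,0],[0,0,0]]
    - [50,[0,0,0],[0,0,0]]
    - [50,[0,0,0],[0,0,0]]
    - [50,[0,0,0],[0,0,0]]
    - [50,[0,0,0],[0,0,0]]
    - [50,[0,0,0],[0,0,0]]
  squeeze: 40

```text
time: 12.42
ee_pos: [0.6005, -0.3487, 0.0308]
tool_rot: [2.471, 1.934, 0.003]
force: [0.2, 0.1, 6.8]
width: 0.0594
finger_force: 45.9
```

carry_out:
  increments:
    - [50,[0,0,8],[0,0,0]]
    - [50,[0,0,25],[0,0,0]]
    - [50,[0,0,55],[0,0,0]]
    - [50,[0,0,90],[0,0,0]]
    - [50,[0,0,115],[0,0,0]]
    - [50,[0,0,130],[0,0,0]]
    - [50,[0,0,130],[0,0,0]]

```text
time: 13.0
ee_pos: [0.6003, -0.3495, 0.163]
tool_rot: [2.469, 1.932, 0.004]
force: [-0.4, -1.0, -2.6]
width: 0.0594
finger_force: 45.1
```

```bash
cat >> h.py <<'E'
def rect(im,m,z,c):
    k=cv2.morphologyEx(m.astype(np.uint8),cv2.MORPH_OPEN,np.ones((3,3)))
    cs,_=cv2.findContours(k,cv2.RETR_EXTERNAL,cv2.CHAIN_APPROX_NONE);q=max(cs,key=cv2.contourArea)[:,0]
    P=ray("",q,z,c)[:,:2].astype(np.float32);r=cv2.minAreaRect(P*1000);print(q.min(0),q.max(0),np.round(r[0],1),np.round(r[1],1),round(r[2],2));return r
def HSV(im):
    hsv=cv2.cvtColor(im,cv2.COLOR_RGB2HSV); return [hsv[...,i].astype(int) for i in range(3)]
E
python3 - <<'E'
from h import *
s=telemetry.observe();c=vision.calibration("wrist");im=shot('wrist','w2.png')
print(s['ee_pos'],s['tool_rot'],s['width'],s['joint_pos'].round(2))
H,S,V=HSV(im);z=.055+s['ee_pos'][2]-.0305
m=(S<40)&(V>170);m[:60]=0;m[300:]=0;m[:,:220]=0;m[:,340:]=0
rect(im,m,z,c)
E
```

```text
[ 0.60032816 -0.34954398  0.16304393] [2.46935834 1.93155079 0.00365009] 0.05942575089964122 [-0.13  0.75  0.98  1.53 -0.65  1.21  0.71]
[259 179] [301 299] [ 606.  -325.4] [51.4 16. ] 75.72
```

View pics/w2.png

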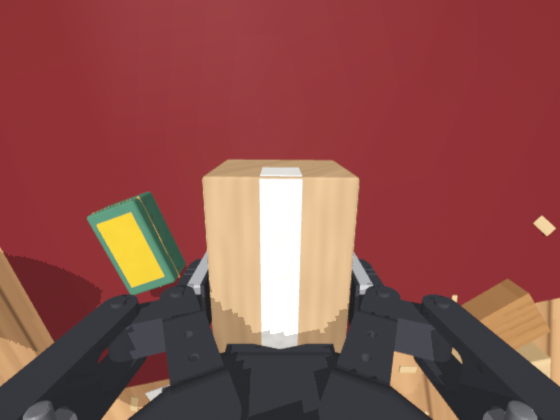

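The wrist view shows the carton held. Its top edge nearest the camera runs from (205,178) to (357,178), with the tape at columns 260–301.

Run:
```python
from h import *
c=vision.calibration("wrist");s=telemetry.observe()
for z in(.185,.1875,.19):
    P=ray("",[(205,178),(357,178)],z,c);d=P[1]-P[0];w=np.linalg.norm(d);d/=w
    n=np.array([d[1],-d[0],0]); n*= -np.sign(n[1])
    ctr=P.mean(0)+.055*n;o=ctr-s['ee_pos'];print(z,w,np.degrees(np.arctan2(d[1],d[0])),ctr,'off along long,short',-o@n,o@d)
```

```text
0.185 0.05640213325512874 -13.894777611267374 [ 0.59867229 -0.3523898   0.185     ] off along long,short -0.00419505521638696 0.0001615785134580931
0.1875 0.055074991337116165 -13.89477761126737 [ 0.59876269 -0.35193923  0.1875    ] off along long,short -0.0037359594574903226 0.00014112781339496543
0.19 0.05374784941910359 -13.894777611267367 [ 0.59885308 -0.35148865  0.19      ] off along long,short -0.0032768636985937133 0.00012067711333195908
```

carry_out:
  increments:
    - [50,[0,20,0],[0,0,0.03]]
    - [50,[1,50,0],[0,0,0.08]]
    - [50,[1,85,0],[0,0,0.13]]
    - [50,[2,122,0],[0,0,0.18]]
    - [50,[2,160,0],[0,0,0.23]]
    - [50,[3,197,0],[0,0,0.286]]
    - [50,[3,234,0],[0,0,0.286]]
    - [50,[4,270,0],[0,0,0.286]]

```text
time: 13.72
ee_pos: [0.6011, -0.0749, 0.156]
tool_rot: [-2.17, -2.266, 0.003]
force: [0.4, 0.3, -3.5]
width: 0.0597
finger_force: 45.0
```

carry_out:
  increments:
    - [50,[0,36,0],[0,0,0]]
    - [50,[0,70,0],[0,0,0]]
    - [50,[0,98,0],[0,0,0]]
    - [50,[0,116,0],[0,0,0]]
    - [50,[0,126,-10],[0,0,0]]
    - [50,[0,128,-25],[0,0,0]]
    - [50,[0,128,-38],[0,0,0]]
    - [50,[0,128,-45],[0,0,0]]

```text
time: 14.38
ee_pos: [0.6007, 0.0483, 0.1099]
tool_rot: [-2.174, -2.264, 0.008]
force: [-0.4, -0.4, -3.2]
width: 0.0592
finger_force: 45.0
```

carry_out:
  increments:
    - [50,[0,0,0],[0,0,0]]
    - [50,[0,0,0],[0,0,0]]

```text
time: 14.55
ee_pos: [0.6025, 0.048, 0.1126]
tool_rot: [-2.177, -2.265, 0.003]
force: [0.2, -0.3, -3.0]
width: 0.0594
finger_force: 44.9
```

carry_out:
  increments:
    - [50,[2,0,-2],[0,0,0]]
    - [50,[2,0,-4],[0,0,0]]
    - [50,[2,0,-6],[0,0,0]]
    - [50,[2,0,-8],[0,0,0]]
    - [50,[2,0,-10],[0,0,0]]
    - [50,[2,0,-11],[0,0,0]]
    - [50,[2,0,-11],[0,0,0]]

```text
time: 15.13
ee_pos: [0.6049, 0.0504, 0.1021]
tool_rot: [-2.173, -2.269, 0.0]
force: [-1.1, 0.2, -2.3]
width: 0.0593
finger_force: 44.9
```

carry_out:
  increments:
    - [50,[0,0,-1],[0,0,0]]
    - [50,[0,0,-2],[0,0,0]]
    - [50,[0,0,-3],[0,0,0]]
    - [50,[0,0,-4],[0,0,0]]
    - [50,[0,0,-4],[0,0,0]]

```text
time: 15.55
ee_pos: [0.605, 0.0503, 0.0981]
tool_rot: [-2.173, -2.269, 0.0]
force: [-1.0, 0.4, -3.6]
width: 0.0593
finger_force: 44.9
```

carry_out:
  increments:
    - [50,[0,-1,-1],[0,0,0]]
    - [50,[0,-2,-2],[0,0,0]]
    - [50,[0,-2,-3],[0,0,0]]
    - [50,[0,-2,-3],[0,0,0]]

```text
time: 15.88
ee_pos: [0.605, 0.0481, 0.0952]
tool_rot: [-2.173, -2.268, 0.0]
force: [0.2, -0.1, -2.8]
width: 0.0594
finger_force: 44.9
```

carry_out:
  increments:
    - [50,[0,0,-1],[0,0,0]]
    - [50,[0,0,-2],[0,0,0]]
    - [50,[0,0,-2],[0,0,0]]

```text
time: 16.13
ee_pos: [0.605, 0.0483, 0.0931]
tool_rot: [-2.173, -2.269, 0.0]
force: [1.0, 0.4, -2.6]
width: 0.0593
finger_force: 44.9
```

carry_out:
  increments:
    - [50,[0,0,-1],[0,0,0]]
    - [50,[0,0,-1],[0,0,0]]

```text
time: 16.3
ee_pos: [0.6051, 0.0483, 0.0922]
tool_rot: [-2.173, -2.269, 0.0]
force: [-0.2, 1.1, -2.8]
width: 0.0597
finger_force: 44.9
```

carry_out:
  increments:
    - [50,[0,0,-0.5],[0,0,0]]
    - [50,[0,0,-1],[0,0,0]]
    - [50,[0,0,-1],[0,0,0]]

```text
time: 16.55
ee_pos: [0.6051, 0.0483, 0.0913]
tool_rot: [-2.173, -2.269, 0.0]
force: [0.1, 0.7, -2.3]
width: 0.0592
finger_force: 44.9
```

carry_out:
  increments:
    - [50,[0,0,-0.5],[0,0,0]]
    - [50,[0,0,-1],[0,0,0]]
    - [50,[0,0,-1],[0,0,0]]

```text
time: 16.8
ee_pos: [0.6052, 0.0483, 0.0909]
tool_rot: [-2.173, -2.269, -0.001]
force: [-2.9, 0.4, 2.6]
width: 0.0595
finger_force: 45.4
```

carry_out:
  increments:
    - [85,[0,0,0],[0,0,0]]
    - [85,[0,0,0],[0,0,0]]
    - [85,[0,0,0],[0,0,0]]
    - [85,[0,0,20],[0,0,0]]
    - [85,[0,0,55],[0,0,0]]
    - [85,[0,0,90],[0,0,0]]
    - [85,[0,-30,110],[0,0,0]]
    - [85,[-15,-65,115],[0,0,0]]

```text
time: 17.47
ee_pos: [0.5954, -0.0145, 0.2096]
tool_rot: [2.159, 2.272, 0.01]
force: [0.5, -0.7, -0.2]
width: 0.0852
finger_force: 0.0
```

carry_out:
  increments:
    - [85,[-15,-37,0],[0,0,0.01]]
    - [85,[-30,-74,0],[0,0,0.02]]
    - [85,[-45,-111,0],[0,0,0.03]]
    - [85,[-60,-148,0],[0,0,0.04]]
    - [85,[-75,-185,0],[0,0,0.05]]
    - [85,[-90,-222,0],[0,0,0.05]]
    - [85,[-105,-259,0],[0,0,0.05]]
    - [85,[-120,-295,0],[0,0,0.05]]

```text
time: 18.13
ee_pos: [0.4693, -0.3136, 0.2057]
tool_rot: [2.115, 2.321, 0.001]
force: [0.4, -0.6, -1.3]
width: 0.085
finger_force: 0.0
```

Run:
```python
from h import *
print(telemetry.observe()['ee_pos'],telemetry.observe()['tool_rot'])
im=shot('top','t3.png')[:,:,::-1]
cv2.imwrite('pics/crop3.png',cv2.resize(im[170:250,232:332],None,fx=7,fy=7,interpolation=cv2.INTER_CUBIC))
```

```text
[ 0.46925879 -0.31363224  0.20571146] [2.11510366e+00 2.32138465e+00 8.94616514e-04]
```

View pics/crop3.png

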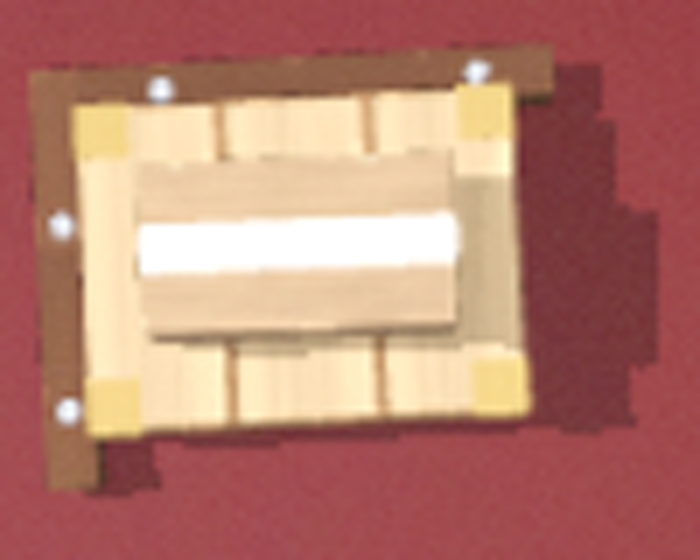

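The crop shows the carton on the case, square to it. Case corners are (74,107), (513,84), (530,413) and (88,436). The tape midline runs from (139,251) to (458,240).

Run:
```python
from h import *
f=lambda p,z:ray("top",(np.array(p)+.5)/7-.5+np.array([232,170]),z)
K=f([(74,107),(513,84),(530,413),(88,436)],.06);T=f([(139,251),(458,240)],.115);C=f([(136,165),(452,152),(457,324),(147,337)],.115)
for n,P in(('case',K),('tape',T),('carton',C)):
    print(n,P.mean(0).round(4),[(round(float(np.linalg.norm(P[i+1]-P[i])),4),round(float(np.degrees(np.arctan2(*(P[i+1]-P[i])[1::-1]))),2)) for i in range(len(P)-1)])
c=vision.calibration('top')
im=cv2.cvtColor(cv2.imread('pics/t3.png'),cv2.COLOR_BGR2RGB);H,S,V=HSV(im)
m=(S<40)&(V>200);m[:,:248]=0;m[:,302:]=0;m[:190]=0;m[:222];m[222:]=0
rect(im,m,.115,c)
m=(V>110)&(S>40);m=((S>60)&(V>200)&(H<30)&(H>14));m[:,:240]=0;m[:,310:]=0;m[:180]=0;m[235:]=0
rect(im,m,.06,c)
```

```text
case [0.6048 0.0449 0.06  ] [(0.162, -87.11), (0.1213, -177.39), (0.1615, 92.9)]
tape [0.6046 0.0441 0.115 ] [(0.1105, -88.12)]
carton [0.605  0.0443 0.115 ] [(0.1098, -87.75), (0.0598, -178.56), (0.1072, 92.31)]
[252 201] [297 208] [604.9  43.4] [109.2  17. ] 89.9
[243 182] [306 231] [605.3  46.1] [119.7 160.4] 3.04
```

carry_out:
  increments:
    - [85,[-12,-35,0],[0,0,0]]
    - [85,[-17,-48,-20],[0,0,0]]
    - [85,[-17,-48,-55],[0,0,0]]
    - [85,[-17,-48,-92],[0,0,0]]
    - [85,[-17,-48,-125],[0,0,0]]
    - [85,[-17,-48,-145],[0,0,0]]
    - [85,[-17,-48,-155],[0,0,0]]
    - [85,[-17,-48,-155],[0,0,0]]

```text
time: 18.85
ee_pos: [0.4521, -0.3587, 0.0484]
tool_rot: [-2.113, -2.319, 0.001]
force: [-0.2, 0.3, -0.1]
width: 0.085
finger_force: 0.0
```

carry_out:
  increments:
    - [85,[0,0,0],[0,0,0]]
    - [85,[0,0,0],[0,0,0]]

```text
time: 19.02
ee_pos: [0.4541, -0.3608, 0.0521]
tool_rot: [2.114, 2.32, 0.0]
force: [-0.5, 0.9, 0.2]
width: 0.0851
finger_force: 0.0
```

carry_out:
  increments:
    - [85,[-2,0,-12],[0,0,0]]
    - [85,[-2,0,-22],[0,0,0]]
    - [85,[-2,0,-30],[0,0,0]]
    - [85,[-2,0,-32],[0,0,0]]
    - [85,[-2,0,-32],[0,0,0]]
    - [85,[-2,0,-32],[0,0,0]]

```text
time: 19.52
ee_pos: [0.451, -0.3598, 0.0182]
tool_rot: [-2.116, -2.322, 0.0]
force: [-0.2, 0.6, 1.0]
width: 0.085
finger_force: 0.0
```

carry_out:
  increments:
    - [40,[0,0,0],[0,0,0]]
    - [40,[0,0,0],[0,0,0]]
    - [40,[0,0,0],[0,0,0]]
    - [40,[0,0,0],[0,0,0]]
    - [40,[0,0,0],[0,0,0]]
    - [40,[0,0,0],[0,0,0]]

```text
time: 20.02
ee_pos: [0.4516, -0.3601, 0.0189]
tool_rot: [2.115, 2.321, 0.0]
force: [1.5, 0.6, 4.6]
width: 0.0494
finger_force: 43.3
```

carry_out:
  increments:
    - [40,[0,0,8],[0,0,0]]
    - [40,[0,0,25],[0,0,0]]
    - [40,[0,0,60],[0,0,0]]
    - [40,[0,0,100],[0,0,0]]
    - [40,[0,0,135],[0,0,0]]
    - [40,[0,0,160],[0,0,0]]
    - [40,[0,0,170],[0,0,0]]
    - [40,[0,0,170],[0,0,0]]

```text
time: 20.68
ee_pos: [0.4518, -0.3605, 0.1904]
tool_rot: [2.113, 2.32, 0.002]
force: [-0.5, -0.5, -2.6]
width: 0.0495
finger_force: 42.9
```

Run:
```python
from h import *
s=telemetry.observe();c=vision.calibration("wrist");im=shot('wrist','w4.png')
print(s['ee_pos'],s['tool_rot'])
H,S,V=HSV(im);z=.04+s['ee_pos'][2]-.02
m=(H>22)&(H<35)&(S>150)&(V>120);m[:,:180]=0;m[:,380:]=0
for dz in(-.005,0):
    r=rect(im,m,z+dz,c)
```

```text
[ 0.45178348 -0.36050902  0.19037639] [2.11316155e+00 2.31966992e+00 1.80991476e-03]
[236 218] [324 347] [ 451.2 -361.5] [37.8 66.1] 5.34
[236 218] [324 347] [ 450.9 -358.4] [36.2 63.3] 5.34
```

View pics/w4.png

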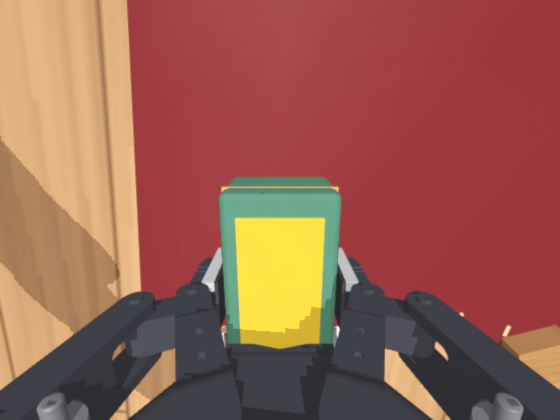

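The wrist view shows the tin held squarely. The panel's front edge is at row 218, spanning columns 236–324, and the lid's front edge is at row ~192.

Run:
```python
from h import *
c=vision.calibration("wrist");s=telemetry.observe();a=np.radians(5.34);n=np.array([-np.sin(a),np.cos(a),0])
for z in(.2095,.2115):
  for p,l in(((280,218),.0352),((280,191),.045)):
    P=ray("",p,z,c)[0];o=P-n*l-s['ee_pos'];print(z,p,o@n,o@[np.cos(a),np.sin(a),0])
```

```text
0.2095 (280, 218) -0.0010369274895419133 -0.000526969942245251
0.2095 (280, 191) 0.00021440421849754435 -0.0005457443480290854
0.2115 (280, 218) -0.0003775881524574716 -0.0005320595930893183
0.2115 (280, 191) 0.0006727533227952611 -0.000550492549327634
```

carry_out:
  increments:
    - [40,[8,20,0],[0,0,-0.01]]
    - [40,[20,52,0],[0,0,-0.02]]
    - [40,[34,89,0],[0,0,-0.03]]
    - [40,[48,126,0],[0,0,-0.04]]
    - [40,[62,163,0],[0,0,-0.052]]
    - [40,[76,200,0],[0,0,-0.052]]
    - [40,[90,237,0],[0,0,-0.052]]
    - [40,[104,274,0],[0,0,-0.052]]

```text
time: 21.4
ee_pos: [0.5537, -0.083, 0.1856]
tool_rot: [-2.173, -2.264, 0.005]
force: [0.7, -0.7, -1.5]
width: 0.0492
finger_force: 42.7
```

carry_out:
  increments:
    - [40,[14,37,0],[0,0,0]]
    - [40,[27,72,0],[0,0,0]]
    - [40,[38,102,0],[0,0,0]]
    - [40,[45,120,0],[0,0,0]]
    - [40,[48,129,-8],[0,0,0]]
    - [40,[49,131,-20],[0,0,0]]
    - [40,[49,131,-32],[0,0,0]]
    - [40,[49,131,-40],[0,0,0]]

```text
time: 22.07
ee_pos: [0.6018, 0.0429, 0.1453]
tool_rot: [-2.177, -2.262, 0.007]
force: [0.3, -1.0, -2.5]
width: 0.0494
finger_force: 42.8
```

carry_out:
  increments:
    - [40,[0,0,0],[0,0,0]]
    - [40,[0,0,0],[0,0,0]]
    - [40,[0,0,0],[0,0,0]]

```text
time: 22.32
ee_pos: [0.6041, 0.0437, 0.1487]
tool_rot: [2.178, 2.264, 0.0]
force: [0.1, 0.5, -2.2]
width: 0.0494
finger_force: 42.7
```

carry_out:
  increments:
    - [40,[1,1,-3],[0,0,0]]
    - [40,[1,1,-6],[0,0,0]]
    - [40,[1,1,-9],[0,0,0]]
    - [40,[1,1,-11],[0,0,0]]
    - [40,[1,1,-12],[0,0,0]]
    - [40,[1,1,-12],[0,0,0]]
    - [40,[1,1,-12],[0,0,0]]

```text
time: 22.9
ee_pos: [0.6051, 0.0463, 0.1364]
tool_rot: [2.175, 2.267, -0.0]
force: [-0.5, -0.3, -1.9]
width: 0.0491
finger_force: 42.7
```

carry_out:
  increments:
    - [40,[0,0,-0.5],[0,0,0]]
    - [40,[0,0,-1],[0,0,0]]
    - [40,[0,0,-1.5],[0,0,0]]
    - [40,[0,0,-1.5],[0,0,0]]

```text
time: 23.23
ee_pos: [0.6051, 0.0463, 0.1348]
tool_rot: [2.175, 2.267, 0.0]
force: [0.3, -0.8, -1.9]
width: 0.0497
finger_force: 42.7
```

carry_out:
  increments:
    - [40,[0,-1,0],[0,0,0]]
    - [40,[0,-1,0],[0,0,0]]
    - [40,[0,-1,-0.5],[0,0,0]]
    - [40,[0,-1,-1],[0,0,0]]
    - [40,[0,-1,-1],[0,0,0]]

```text
time: 23.65
ee_pos: [0.6052, 0.0452, 0.134]
tool_rot: [2.175, 2.266, 0.0]
force: [-0.1, -0.9, -1.5]
width: 0.0493
finger_force: 42.8
```

carry_out:
  increments:
    - [40,[0,0,-0.5],[0,0,0]]
    - [40,[0,0,-0.5],[0,0,0]]

```text
time: 23.82
ee_pos: [0.6052, 0.0452, 0.1339]
tool_rot: [-2.175, -2.266, -0.001]
force: [-1.3, -0.3, 3.7]
width: 0.0494
finger_force: 43.4
```

Contact. Release, rise, and move off toward the bell to allow a look.

carry_out:
  increments:
    - [85,[0,0,0],[0,0,0]]
    - [85,[0,0,0],[0,0,0]]
    - [85,[0,0,0],[0,0,0]]
    - [85,[0,0,20],[0,0,0]]
    - [85,[0,0,50],[0,0,0]]
    - [85,[0,0,75],[0,0,0]]
    - [70,[-10,30,80],[0,0,0]]
    - [40,[-20,68,80],[0,0,0]]

```text
time: 24.48
ee_pos: [0.587, 0.1091, 0.2167]
tool_rot: [2.181, 2.254, 0.006]
force: [-0.8, 0.4, -0.2]
width: 0.0635
finger_force: 0.0
```

carry_out:
  increments:
    - [0,[-9,38,0],[0,0,0]]
    - [0,[-18,76,-10],[0,0,0]]
    - [0,[-27,114,-20],[0,0,0]]
    - [0,[-36,152,-30],[0,0,0]]
    - [0,[-45,190,-40],[0,0,0]]
    - [0,[-53,225,-50],[0,0,0]]
    - [0,[-55,245,-60],[0,0,0]]
    - [0,[-55,247,-70],[0,0,0]]

```text
time: 25.15
ee_pos: [0.5285, 0.3668, 0.1419]
tool_rot: [-2.164, -2.275, -0.002]
force: [-0.6, 0.0, -0.8]
width: 0.0004
finger_force: 0.0
```

Run:
```python
from h import *
print(telemetry.observe()['ee_pos'],telemetry.observe()['force'])
im=shot('top','t5.png')
a=cv2.resize(im[165:250,228:358,::-1],None,fx=6,fy=6,interpolation=cv2.INTER_CUBIC)
cv2.imwrite('pics/crop5.png',a)
H,S,V=HSV(im);c=vision.calibration('top')
m=(H>22)&(H<35)&(S>150)&(V>150);m[:,:250]=0;m[:,300:]=0;m[:190]=0;m[225:]=0;rect(im,m,.155,c)
m=(H>40)&(H<100)&(S>60);m[:,:240]=0;m[:,310:]=0;m[:185]=0;m[235:]=0;rect(im,m,.155,c)
# bell plunger: triangulate from scene + top0
i0=cv2.cvtColor(cv2.imread('pics/scene0.png'),cv2.COLOR_BGR2RGB);H,S,V=HSV(i0)
m=(S<60)&(V>150);m[:,:318]=0;m[:,338:]=0;m[:150]=0;m[172:]=0;rect(i0,m,.062,vision.calibration('scene'))
i0=cv2.cvtColor(cv2.imread('pics/top0.png'),cv2.COLOR_BGR2RGB);H,S,V=HSV(i0)
m=(S<60)&(V>150);m[:,:135]=0;m[:,172:]=0;m[:222]=0;m[250:]=0;rect(i0,m,.062,c)
```

```text
[0.52845772 0.3668061  0.14186939] [-0.59733946  0.02212528 -0.81447135]Traceback (most recent call last):
  File "<stdin>", line 7, in <module>
  File "h.py", line 15, in rect
    cs,_=cv2.findContours(k,cv2.RETR_EXTERNAL,cv2.CHAIN_APPROX_NONE);q=max(cs,key=cv2.contourArea)[:,0]
                                                                       ~~~^^^^^^^^^^^^^^^^^^^^^^^^
ValueError: max() iterable argument is empty
```

View pics/crop5.png

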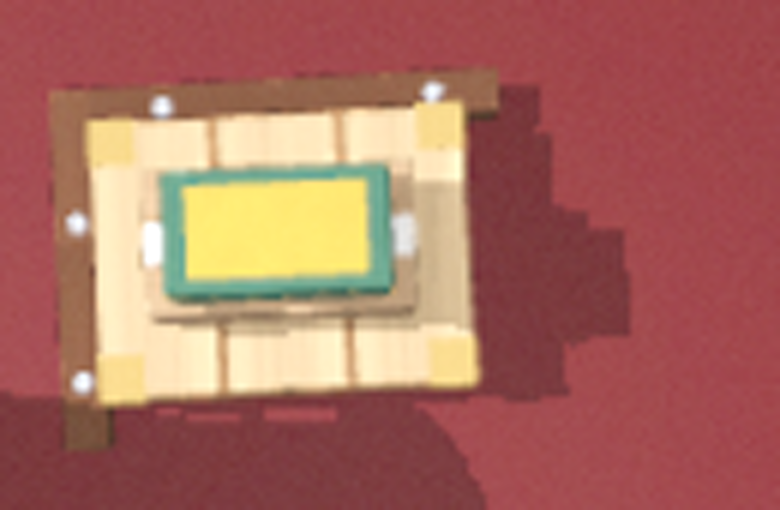

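The crop shows the tin centred on the carton, with top corners about (160,172), (389,165), (393,291) and (166,300). The case is still flush.

Run:
```python
from h import *
P=ray("top",(np.array([(160,172),(389,165),(393,291),(166,300)])+.5)/6-.5+np.array([228,165]),.155);print(P.mean(0),[(round(float(np.linalg.norm(P[i+1]-P[i])),4),round(float(np.degrees(np.arctan2(*(P[i+1]-P[i])[1::-1]))),2)) for i in range(3)])
for n,b in(('scene0',(316,340,150,172)),('top0',(138,165,224,248))):
    i0=cv2.cvtColor(cv2.imread(f'pics/{n}.png'),cv2.COLOR_BGR2RGB);H,S,V=HSV(i0);m=(S<60)&(V>140)
    k=np.zeros_like(m);k[b[2]:b[3],b[0]:b[1]]=m[b[2]:b[3],b[0]:b[1]]
    v,u=np.nonzero(k)
    if len(u): print(n,len(u),u.mean(),v.mean(),u.min(),u.max(),v.min(),v.max(),ray(n[:-1],(u.mean(),v.mean()),.061))
```

```text
[0.60404702 0.04389475 0.155     ] [(0.0888, -88.36), (0.049, -178.36), (0.0876, 92.18)]
scene0 28 327.2142857142857 158.92857142857142 324 330 157 162 [[0.53356291 0.36105438 0.061     ]]
top0 73 150.02739726027397 235.12328767123287 146 155 231 239 [[0.5320639  0.36324591 0.061     ]]
```

carry_out:
  increments:
    - [0,[4,-5,0],[0,0,0]]
    - [0,[4,-5,0],[0,0,0]]
    - [0,[4,-5,-15],[0,0,0]]
    - [0,[4,-5,-35],[0,0,0]]
    - [0,[4,-5,-50],[0,0,0]]
    - [0,[4,-5,-58],[0,0,0]]
    - [0,[4,-5,-60],[0,0,0]]
    - [0,[4,-5,-60],[0,0,0]]

```text
time: 25.87
ee_pos: [0.5342, 0.3545, 0.0829]
tool_rot: [2.176, 2.265, -0.001]
force: [-0.4, 1.0, -0.0]
width: -0.0001
finger_force: 0.0
```

carry_out:
  increments:
    - [0,[0,0,0],[0,0,0]]
    - [0,[0,0,0],[0,0,0]]

```text
time: 26.03
ee_pos: [0.5349, 0.3554, 0.0844]
tool_rot: [2.175, 2.266, 0.003]
force: [0.5, 0.8, 0.2]
width: -0.0001
finger_force: 0.0
```

Correct by (−2,+6), then press in steps.

carry_out:
  increments:
    - [0,[-2,6,0],[0,0,0]]
    - [0,[-2,6,-3],[0,0,0]]
    - [0,[-2,6,-6],[0,0,0]]
    - [0,[-2,6,-9],[0,0,0]]
    - [0,[-2,6,-12],[0,0,0]]
    - [0,[-2,6,-15],[0,0,0]]
    - [0,[-2,6,-15],[0,0,0]]

```text
time: 26.62
ee_pos: [0.532, 0.3614, 0.0681]
tool_rot: [-2.175, -2.266, 0.0]
force: [-0.7, -0.3, 3.6]
width: -0.0
finger_force: 1.5
```

carry_out:
  increments:
    - [0,[0,0,-2],[0,0,0]]
    - [0,[0,0,-4],[0,0,0]]
    - [0,[0,0,-5],[0,0,0]]
    - [0,[0,0,-5],[0,0,0]]

```text
time: 26.95
ee_pos: [0.5322, 0.3615, 0.065]
tool_rot: [-2.174, -2.265, -0.001]
force: [-5.0, -0.5, 11.9]
width: 0.0002
finger_force: 5.9
```

carry_out:
  increments:
    - [0,[0,0,-1],[0,0,0]]
    - [0,[0,0,-1],[0,0,0]]
    - [0,[0,0,4],[0,0,0]]
    - [0,[0,0,12],[0,0,0]]
    - [0,[0,0,30],[0,0,0]]
    - [0,[0,0,60],[0,0,0]]
    - [0,[0,0,90],[0,0,0]]
    - [0,[0,0,90],[0,0,0]]

```text
time: 27.62
ee_pos: [0.536, 0.3616, 0.1592]
tool_rot: [2.174, 2.263, 0.015]
force: [0.4, 0.3, 0.9]
width: -0.0002
finger_force: 0.0
```

carry_out:
  increments:
    - [0,[0,0,0],[0,0,0]]
    - [0,[0,0,0],[0,0,0]]
    - [0,[0,0,0],[0,0,0]]
    - [0,[0,0,0],[0,0,0]]

```text
time: 27.95
ee_pos: [0.5313, 0.3609, 0.1519]
tool_rot: [-2.175, -2.266, 0.004]
force: [0.2, -0.0, -0.6]
width: 0.0002
finger_force: 0.0
```

Run:
```python
from h import *
im=shot('top','t6.png');o=cv2.cvtColor(cv2.imread('pics/t5.png'),cv2.COLOR_BGR2RGB)
d=np.abs(im.astype(int)-o)[165:225,228:320].max(2);print('tower changed px',(d>60).sum())
print(arm.hand_in())
```

```text
tower changed px 0
the job is handed in; nothing more can be done
None
```

The job is handed in at about 28 s: the case is flush in the corner, the carton and tin are stacked on it within about 1 mm of centre and square to within about 1°, and the bell was pressed to its stop and released; no verdict came back.

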